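# Cap the bare light sensor at the film viewing desk

### The arm

A 6-joint arm with a two-finger parallel gripper is mounted at the origin on the work surface. World frame = base frame: x ahead of the robot, y to its left, z up, the work surface at z = 0. Lengths are in mm, angles in degrees, forces in N, time in s.
With the tool pointing down it reaches from about 350 to 850 mm from the base axis. Payload 8.1 kg.
Tool frame: the origin (TCP) lies at the very end of the fingers, on their centre line; the grasp point (between the pads) lies 19 mm behind it (r.grip_depth is the distance from the TCP to the grasp point, in mm); y points along the fingers, z is the direction in which the jaws open and shut, and the axes are right-handed (so a half turn about y gives the same grasp; the last joint's range is limited). The gripper opens to 85 mm and grips with 20 to 120 N. Pads are 22 mm wide; open, the fingers measure 114 mm over their backs; the gripper's body (76 mm by 85 mm) begins 54 mm behind the grasp point. The pads swing forward as they close: fully open they stand 13 mm farther back than shut.
Start: joints at [-72.387, 7.471, 85.268, -0, 87.261, -4.893], TCP at [229.686, -554.301, 231.292] pointing down, gripper open.
Joint ranges: [-169.43, 169.43], [-51.17, 129.36], [1.28, 143.12], [-76.62, 256.62], [0, 156.53], [-152.29, 152.29]. Speed limits (degrees/s): [136.94, 136.94, 159.86, 180, 180, 180].

### API

Orientations are given as [roll, pitch, yaw] about the fixed x, y, z axes, in that order (R = Rz(yaw) Ry(pitch) Rx(roll)).
In Python, from bench import readout, eyes, r gives the robot as it stands. The module is installed in compiled form; this text tells all that it offers.
- The arm moves only by the tool move_arm, never from a script. Its argument "motion" is text: rows parted by semicolons, each of 6 numbers parted by spaces: the shift along the world's x, y, z in cm, then the turn, a rotation vector about the world's x, y, z in degrees. A call has 1 to 10 rows; each row is the pose to reach, as a shift and turn from the pose commanded when the call began; what a row does not reach only later rows make up. A row lasts 1/12 s, in which the tool goes at most 41.7 mm and 7.16 degrees, less where a joint would pass 70% of its speed; a pose out of reach is approached as far as the arm can. A call with a gripper value outside its range is refused whole. "fingers" is the finger opening in cm, from 0 to 8.54, set as the call begins (left out, the last holds). The fingers move at their own pace and stop on an object; "squeeze" is the grip in N (left out, the last holds). Time passes only in rows, so rows that repeat a pose let the fingers close. It gives the time, the measured TCP pose, the force and the opening at its end, in the units of the state.
- readout.sense(): the state, without advancing time (a new reading comes with each control period).
- eyes.snapshot(name): name is "scene" or "top" or "wrist"; returns a dict with "image" (400x640x3 uint8, blue, green, red), "fx", "fy", "cx", "cy" (pixels), "dist_coeffs" ([k1, k2, p1, p2, k3] as OpenCV has them; the pictures are not rectified), "world_to_cam" (4x4, takes a point from world to camera coordinates). Camera axes: x right, y down, z forward; pixel columns grow to the right and rows downward; lengths in mm; the calibration is good to about 2 mm. A picture is of the moment at which its call begins. There is no depth.
- r.hand_in(): hands the job in, once; it reports no verdict.
The state is a dict: "time": time; "joint_pos": joint angles; "qd": joint speeds; "joint_efforts": joint torques, N m; "tool_pos": TCP position; "tcp_rot": TCP orientation; "ft_force": force on the tool from outside, world axes, zero at the start; "wrist_torque": the same for the moment, N m; "finger_gap": finger opening in mm.
Only numpy, scipy, OpenCV 4.12 (cv2) and the standard library are available. Lean on these libraries where they do the work, as an engineer would, in place of code of your own. Each camera call takes 0.05 s, during which the arm holds its last target. There are 200 camera calls.

### The job

One of the two light sensors on the desk has been left bare. Pick up the square grey dust cap that lies on its side, turn it so that its open side faces straight down, and lower it over the bare sensor all the way until it rests flat on the sensor's base, then let go. Leave the little magnifier standing where it is.

Things in the scene. Friction and masses are not known exactly. Their poses are not given: they have to be found in the camera images.
- cap_center (a point): Square grey plastic dust cap: box 50 x 50 mm, 54 mm long, walls 3 mm, one 50 x 50 end open (inside 44 mm square, 51 deep), 45 g, loose. Lies on a side, mouth level and facing +y (yaw 77 to 123 deg). Point: its centre, 25 mm above the desk. x axis: out of the mouth (rim at +27 mm, closed end at -27); y, z: through side walls (faces at 25 mm); z up at the start. Not the round cap 42 mm wide.
- seat (a point): The bare light sensor, fixed to the desk: round aluminium base 100 mm across, 12 mm thick, with an upright post in its middle 16 mm thick, 30 mm tall above the base, white dome on top. Point: centre of the base's upper face, at the post's foot, 12 mm above the desk; z up. The cap's rim rests on this face around the post, turned any way; its centre is then 27 mm above the point.
- capped_stand: The other light sensor, fixed, the same base (100 mm across, 12 mm thick) already wearing its own square grey cap, mouth down; 66 mm high in all. Origin: centre of its underside, on the desk; z up. Only an obstacle.
- loupe: Little black standing magnifier, a waisted round body 42 mm across and 52 mm high, loose, standing upright on the desk beyond the sensors. Origin at the centre of its underside. To be left standing where it is.

How it is judged:
By the outcome, as a careful person would: the job done as asked, in the order asked, and still so for the second after the job is handed in, with the robot touching nothing.
It also fails if it takes over 38 s, if anything falls off the work surface, if the arm or the gripper's body presses on something with over 40 N, if the wrist force passes 120 N, or if a joint passes its speed limit or range.

## Working session

There is one attempt and no reset: what is moved stays moved. The work goes in short steps, Python scripts to look and compute and a tool call to move; the robot and the scene stay as the last step left them, time stands still between calls to the robot, and variables do not carry over. Pictures are saved under pics/ and viewed, about 8 in all and at most 12, crops included, and the job is handed in when it is done.

Besides the shell and the picture viewer there is one more tool, called after "Emit:" as name(argument=value, ...) on one line, values as JSON. move_arm: Moves the arm, as the interface text tells. Its arguments: {"type":"object","properties":{"motion":{"type":"string"},"fingers":{"type":"number"},"squeeze":{"type":"number"}},"required":["motion"]}

```bash
mkdir -p pics
cat > h.py <<'E'
import numpy as np, cv2
from bench import readout, eyes, r
def K(s): return np.array([[s['fx'],0,s['cx']],[0,s['fy'],s['cy']],[0,0,1.]])
def ray(s,uv):
    p=cv2.undistortPoints(np.array(uv,float).reshape(-1,1,2),K(s),np.array(s['dist_coeffs'],float)).reshape(-1,2)
    T=np.array(s['world_to_cam']); R=T[:3,:3]; o=-R.T@T[:3,3]
    return o, np.c_[p,np.ones(len(p))]@R
def atz(s,uv,z):
    o,d=ray(s,uv); return o+d*((z-o[2])/d[:,2])[:,None]
def proj(s,P):
    T=np.array(s['world_to_cam']);rv,_=cv2.Rodrigues(T[:3,:3])
    return cv2.projectPoints(np.array(P,float).reshape(-1,1,3),rv,T[:3,3],K(s),np.array(s['dist_coeffs'],float))[0].reshape(-1,2)
def snap(n,f=None):
    s=eyes.snapshot(n)
    if f: cv2.imwrite('pics/'+f,s['image'])
    return s
E
python3 - <<'E'
from h import *
for n in ['scene','top']:
    s=snap(n,n+'0.png'); o,_=ray(s,[[320,200]]); print(n,o.round(),s['fx'])
print(readout.sense())
E
```

```text
scene [1138.  559.  653.] 429.37192168875134
top [ 406.   23. 1262.] 499.60784743729886
{'time': 0.1, 'joint_pos': array([-7.23862398e+01,  7.51244719e+00,  8.53248714e+01,  2.04409454e-06,
        8.72600723e+01, -4.89511506e+00]), 'qd': array([ 0.04127968, -0.13722176, -0.05575779,  0.10189481, -0.0464964 ,
       -0.02325081]), 'joint_efforts': array([ 1.39951382e-03, -5.70952499e+01, -5.01940763e+01, -8.19027764e-05,
        8.24228773e-03,  1.68295287e-05]), 'tool_pos': array([ 229.54464366, -553.81291421,  230.31439175]), 'tcp_rot': array([-9.00970355e+01,  8.31258571e-03, -1.57491132e+02]), 'ft_force': array([ 0.26144687,  0.16871727, -0.71958184]), 'wrist_torque': array([ 0.03749785, -0.01952212, -0.00971553]), 'finger_gap': 85.78366333710247}
```

View pics/top0.png

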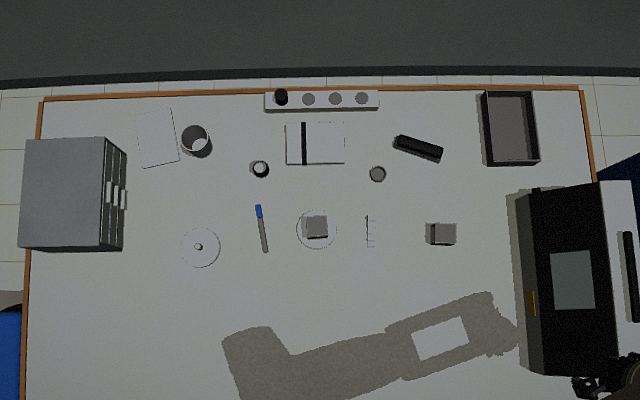

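View pics/scene0.png

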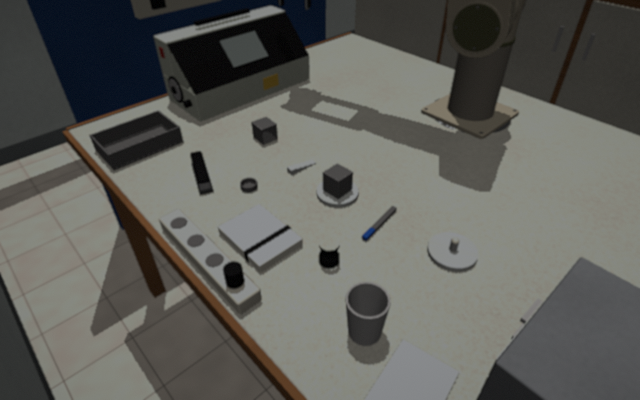

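The top view shows the loose cap at about (441,233), the bare sensor at (201,247), the capped sensor at (316,228) and the loupe at (260,168). Next I'll take enlarged crops to measure from.

Run:
```python
from h import *
a=cv2.imread('pics/top0.png');b=cv2.imread('pics/scene0.png')
def c(im,u,v,w=25,k=8):
    p=im[v-w:v+w,u-w:u+w]; p=cv2.resize(p,None,fx=k,fy=k,interpolation=cv2.INTER_CUBIC)
    p=cv2.convertScaleAbs(p,alpha=1.3)
    for i in range(0,2*w,10):
        cv2.putText(p,str(u-w+i),(i*k,8),0,.3,(0,0,255));cv2.putText(p,str(v-w+i),(0,i*k+8),0,.3,(255,0,0))
        cv2.line(p,(i*k,0),(i*k,4),(0,0,255));cv2.line(p,(0,i*k),(4,i*k),(255,0,0))
    return cv2.resize(p,(390,300)) if 0 else p
m=np.vstack([np.hstack([c(a,441,233,18,16),c(a,201,247,24,12)]),])
n=np.hstack([c(b,265,131,18,16)[:576],c(b,453,250,28,10)]) if 0 else np.hstack([c(b,265,131,18,16),cv2.resize(c(b,453,250,28,10),(576,576))])
m=np.vstack([m,n]); cv2.imwrite('pics/c1.png',cv2.resize(m,(600,600),interpolation=cv2.INTER_AREA))
```

```text
(no output)
```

View pics/c1.png

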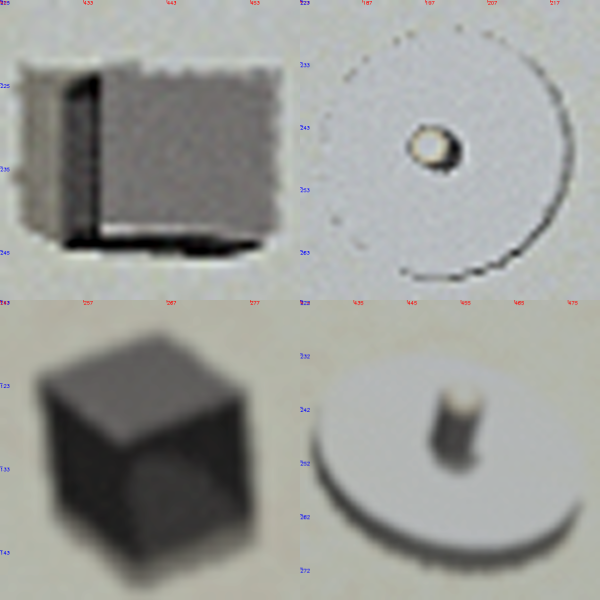

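```bash
cat > m.py <<'E'
from h import *
from scipy.optimize import least_squares
t=snap('top');s=snap('scene')
tc=np.array([[435.0,223.3],[456.3,223.3],[456.0,242.8],[434.9,241.5]])
sc=np.array([[261.6,130.2],[251.8,122.6],[266,117],[276.2,124.0]])  # +x+y,+x-y,-x-y,-x+y
L=np.array([[27,-25],[-27,-25],[-27,25],[27,25]])
def C(p,z=50):
    a=np.radians(p[2]);x=np.array([np.cos(a),np.sin(a)]);y=np.array([-x[1],x[0]])
    return np.c_[p[:2]+L[:,:1]*x+L[:,1:]*y,np.full(4,z)]
for w in[(1,0),(0,1),(1,1)]:
    f=lambda p:np.r_[w[0]*(proj(t,C(p))-tc).ravel(),w[1]*(proj(s,C(p))-sc).ravel()]
    q=least_squares(f,[430,-210,95]);print(w,q.x.round(1),q.fun.round(1))
print('seat top',atz(t,[[200.5,247.4]],12),'dome',atz(t,[[197.8,246.4]],42))
for c in [(330,25)]:pass
o=atz(t,[[200.5,247.4]],12)[0]
th=np.linspace(0,2*np.pi,73);ci=o+np.c_[50*np.cos(th),50*np.sin(th),0*th]
for S in(t,s):
    p=proj(S,ci);print(p.min(0),p.max(0),proj(S,[o,o+[0,0,30]]))
print('capped',atz(t,[[316,228]],66),'loupe',atz(t,[[260,168]],52))
E
python3 m.py
```

```text
(1, 0) [ 549.8 -315.4   85.8] [-0.2 -1.1 -0.1 -0.2  0.3  0.4 -0.1  0.8 -0.  -0.  -0.  -0.   0.  -0.
  0.  -0. ]
(0, 1) [ 553.6 -310.1   86.2] [-0.  -0.  -0.  -0.  -0.  -0.  -0.  -0.  -0.   0.1 -0.8 -0.2  0.1 -0.3
  0.7  0.3]
(1, 1) [ 550.4 -314.5   85.9] [-0.5 -1.3 -0.5 -0.4  0.   0.1 -0.4  0.6 -0.1 -0.9 -0.8 -1.2  0.2 -1.2
  0.7 -0.7]
seat top [[534.46848166 295.14663602  12.        ]] dome [[533.995228   295.31242328  42.        ]]
[180.81268534 227.67471248] [220.28338891 267.37527005] [[200.5        247.4       ]
 [197.86910682 246.20607759]]
[427.30875993 230.21170608] [477.69719179 266.29064728] [[452.26736972 247.45760953]
 [455.14603006 237.03489791]]
capped [[568.64133675   4.45943879  66.        ]] loupe [[725.35588738 139.78584479  52.        ]]
```

The cap is at about (550,-314), yaw 86°, and the seat at (534.5,295). The two views agree to about 4 mm, and the seat circle reprojects to within 0.5 px. My plan is to grasp near the closed end with the tool leaning 25° toward -y, then turn it 90° about the jaw axis.

```bash
cat > plan.py <<'E'
from h import *
from scipy.spatial.transform import Rotation as Ro
gd=r.grip_depth
def cur():
    s=readout.sense(); return s['tool_pos'],Ro.from_euler('xyz',s['tcp_rot'],degrees=True),s
def tool(t,jaw):  # rotation with tool y=t, z=jaw
    t=np.array(t,float);t/=np.linalg.norm(t);j=np.array(jaw,float);j-=t*(j@t);j/=np.linalg.norm(j)
    return Ro.from_matrix(np.c_[np.cross(t,j),t,j])
def go(G,R,n=''):
    p,R0,s=cur();t=R.apply([0,1,0]);T=np.array(G)+gd*t
    rv=(R*R0.inv()).as_rotvec(degrees=True)
    print(n,'shift cm',((T-p)/10).round(2),'rot',rv.round(1),'|',np.linalg.norm(T-p).round(),np.linalg.norm(rv).round(1))
def pick(yaw,L=25):
    a=np.radians(yaw);x=np.array([np.cos(a),np.sin(a),0]);y=np.array([-x[1],x[0],0])
    return x,y,tool(np.sin(np.radians(L))*x-[0,0,np.cos(np.radians(L))],-y)
E
python3 - <<'E'
from plan import *
x,y,R=pick(86); print(gd)
G=np.array([550,-314,28.])-10*x
go(G+[0,0,110],R,'hover');go(G,R,'grasp')
s=snap('top');print(proj(s,[cur()[0]]),atz(s,[[515,190],[515,375]],0),atz(s,[[125,180],[125,250]],0),atz(s,[[125,250]],150))
E
```

```text
18.700000000000003
hover shift cm [ 32.03  23.79 -10.96] rot [ 21.3 -15.4  62.4] | 414.0 67.7
grasp shift cm [ 32.03  23.79 -21.96] rot [ 21.3 -15.4  62.4] | 455.0 67.7
[[588.86217555 369.48627986]] [[ 663.07403092 -526.27012519    0.        ]
 [ 190.92826692 -483.38588443    0.        ]] [[717.11326703 500.85857459   0.        ]
 [533.24139286 493.16040459   0.        ]] [[518.09288669 437.23824333 150.        ]]
```

Emit:
move_arm(motion="2.7 2 0 1.8 -1.3 5.2; 5.4 4 0 3.6 -2.6 10.4; 8 6 0 5.3 -3.8 15.6; 10.7 8 0 7.1 -5.1 20.8; 13.4 10 0 8.9 -6.4 26; 16 12 -0.5 10.7 -7.7 31.2; 18.7 14 -1 12.4 -9 36.4; 21.4 16 -2 14.2 -10.3 41.6; 24 18 -3 16 -11.6 46.8; 26.7 20 -4 17.8 -12.8 52", fingers=8.54, squeeze=25)

```text
time: 1.08
tool_pos: [497.6, -353.4, 191.0]
tcp_rot: [-92.1, 21.2, -105.0]
ft_force: [1.0, 0.3, 0.4]
finger_gap: 85.2
```

Run:
```python
from plan import *
x,y,R=pick(86)
G=np.array([550,-314,28.])-10*x
print(cur()[2]['joint_pos'].round(1),cur()[2]['time'])
go(G+[0,0,110],R,'hover')
```

```text
[-49.8  21.6  75.6  16.1  96.7 -35.2] 1.0833
hover shift cm [ 5.22  3.74 -7.  ] rot [ 3.5 -2.5 10.2] | 95.0 11.1
```

```bash
cat > wr.py <<'E'
from plan import *
import itertools
E=lambda a,v:Ro.from_euler(a,v,degrees=True)
q0=np.array([-72.3862,7.5124,85.3249,0,87.26,-4.895]);R0=E('xyz',[-90.097,.0083,-157.491])
def F(q,s4,s6): return E('z',q[0])*E('y',q[1]+q[2])*E('z',s4*q[3])*E('y',q[4])*E('z',s6*q[5])
E
python3 - <<'E'
from wr import *
p,R1,s=cur();q1=s['joint_pos']
for s4,s6 in itertools.product([1,-1],[1,-1]):
    C=F(q0,s4,s6).inv()*R0; print(s4,s6,np.degrees((F(q1,s4,s6)*C*R1.inv()).magnitude()).round(2))
    if s4*s6: 
        D=C
# options, for the best signs (printed); scan
for s4,s6 in [(1,1),(-1,-1)]:
  C=F(q0,s4,s6).inv()*R0
  if np.degrees((F(q1,s4,s6)*C*R1.inv()).magnitude())>2: continue
  for L in (25,40):
   x,y,R=pick(86,L)
   turn=Ro.from_rotvec(-90*(-y),degrees=True)
   for yaw in (-120,-90,-60,-30,0,30,60,90,120,150,180):
    Rf=E('z',yaw)*turn*R; t=Rf.apply([0,1,0])
    W=np.array([534,295,52])-t*230   # rough wrist centre
    az=np.degrees(np.arctan2(W[1],W[0])); out=[]
    for P in (95,120):
      M=(E('z',az)*E('y',P)).inv()*Rf*C.inv()
      e=M.as_euler('ZYZ',degrees=True); out+=[s4*e[0],e[1],s6*e[2]]
    print(L,yaw,t.round(2),W.round(),az.round(),np.round(out))
E
```

```text
1 1 0.0
1 -1 60.64
-1 1 32.24
-1 -1 71.23
25 -120 [-0.75  0.51 -0.42] [707. 178. 149.] 14.0 [ 55. 124. 154.  45. 108. 133.]
25 -90 [-0.9   0.06 -0.42] [742. 280. 149.] 21.0 [ 38. 142. 132.  26. 120. 115.]
25 -60 [-0.81 -0.4  -0.42] [721. 386. 149.] 28.0 [  4. 150.  94.   2. 125.  92.]
25 -30 [-0.51 -0.75 -0.42] [651. 468. 149.] 36.0 [-32. 144.  54. -22. 122.  69.]
25 0 [-0.06 -0.9  -0.42] [549. 503. 149.] 43.0 [-53. 128.  29. -42. 111.  50.]
25 30 [ 0.4  -0.81 -0.42] [443. 482. 149.] 47.0 [-62. 107.  14. -58.  94.  36.]
25 60 [ 0.75 -0.51 -0.42] [361. 412. 149.] 49.0 [-65.  81.   1. -71.  72.  25.]
25 90 [ 0.9  -0.06 -0.42] [326. 310. 149.] 44.0 [-61.  50. -16. -85.  42.  18.]
25 120 [ 0.81  0.4  -0.42] [347. 204. 149.] 30.0 [ -12.   20.  -77. -141.    6.   53.]
25 150 [ 0.51  0.75 -0.42] [417. 122. 149.] 16.0 [  58.   43. -159.   88.   35.  163.]
25 180 [ 0.06  0.9  -0.42] [519.  87. 149.] 10.0 [  65.   76. -179.   74.   67.  156.]
40 -120 [-0.64  0.43 -0.64] [680. 196. 200.] 16.0 [ 41. 116. 148.  36.  96. 132.]
40 -90 [-0.76  0.05 -0.64] [710. 283. 200.] 22.0 [ 25. 129. 124.  20. 106. 113.]
40 -60 [-0.69 -0.34 -0.64] [692. 372. 200.] 28.0 [  2. 135.  93.   2. 110.  92.]
40 -30 [-0.43 -0.64 -0.64] [633. 441. 200.] 35.0 [-21. 131.  62. -17. 107.  71.]
40 0 [-0.05 -0.76 -0.64] [546. 471. 200.] 41.0 [-38. 119.  36. -33.  98.  52.]
40 30 [ 0.34 -0.69 -0.64] [457. 453. 200.] 45.0 [-48. 101.  16. -47.  84.  34.]
40 60 [ 0.64 -0.43 -0.64] [388. 394. 200.] 45.0 [-50.  79.  -3. -57.  64.  18.]
40 90 [ 0.76 -0.05 -0.64] [358. 307. 200.] 41.0 [-42.  53. -29. -62.  37.  -1.]
40 120 [ 0.69  0.34 -0.64] [376. 218. 200.] 30.0 [ -5.  35. -83. -17.  11. -70.]
40 150 [ 0.43  0.64 -0.64] [435. 149. 200.] 19.0 [  38.   48. -144.   61.   32. -173.]
40 180 [ 0.05  0.76 -0.64] [522. 119. 200.] 13.0 [  50.   74. -173.   59.   59.  165.]
```

Run:
```python
from plan import *
x,y,R=pick(86,32)
G=np.array([550,-314,28.])-10*x
go(G+[0,0,90],R,'hover')
```

```text
hover shift cm [ 5.24  3.94 -8.89] rot [10.4 -3.6 10.1] | 110.0 14.9
```

Emit:
move_arm(motion="1.7 1.3 -3 3.5 -1.2 3.4; 3.5 2.6 -6 6.9 -2.4 6.7; 5.2 3.9 -8.9 10.4 -3.6 10.1; 5.2 3.9 -8.9 10.4 -3.6 10.1; 5.2 3.9 -8.9 10.4 -3.6 10.1")

```text
time: 1.5
tool_pos: [546.7, -312.6, 96.3]
tcp_rot: [-90.7, 32.3, -94.5]
ft_force: [0.0, -0.8, 0.3]
finger_gap: 85.2
```

Run:
```python
from plan import *
x,y,R=pick(86,32)
G=np.array([550,-314,28.])-10*x
go(G+[0,0,90],R,'hover');go(G,R,'grasp')
s=snap('wrist');im=s['image'].copy()
L=np.array([[27,-25],[-27,-25],[-27,25],[27,25]])
for z,c in((50,(0,255,0)),(0,(0,0,255))):
    P=[np.array([550,-314,z])+a*x+b*y for a,b in L]
    cv2.polylines(im,[proj(s,P).astype(int)],True,c,1)
cv2.imwrite('pics/w1.png',im)
```

```text
hover shift cm [ 0.33 -0.14  0.59] rot [-0.4 -0.6  0.1] | 7.0 0.7
grasp shift cm [ 0.33 -0.14 -8.41] rot [-0.4 -0.6  0.1] | 84.0 0.7
```

View pics/w1.png

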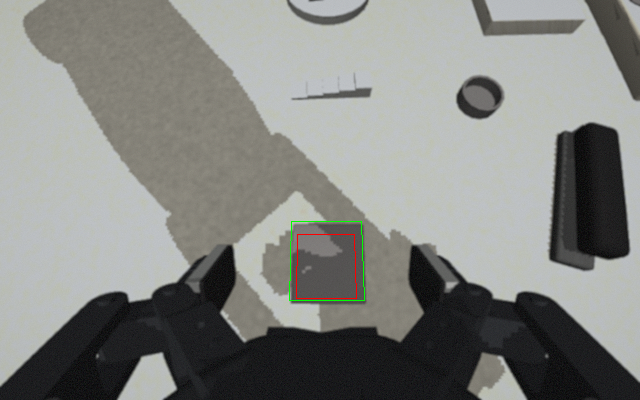

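The wrist view shows the cap inside the projected outline (top face about x 291–364, y 222–301), centred between the open jaws. I'll descend.

Emit:
move_arm(motion="0.2 -0.1 -2.5 0 0 0; 0.3 -0.1 -5 0 0 0; 0.3 -0.1 -7 0 0 0; 0.3 -0.1 -8.4 0 0 0; 0.3 -0.1 -8.4 0 0 0; 0.3 -0.1 -8.4 0 0 0")

```text
time: 2.05
tool_pos: [552.2, -317.6, 20.9]
tcp_rot: [-90.0, 31.8, -94.2]
ft_force: [-0.5, 0.5, -0.8]
finger_gap: 85.7
```

Emit:
move_arm(motion="0 0 0 0 0 0;0 0 0 0 0 0;0 0 0 0 0 0;0 0 0 0 0 0;0 0 0 0 0 0;0 0 0 0 0 0;0 0 0 0 0 0;0 0 0 0 0 0;0 0 0 0 0 0;0 0 0 0 0 0", fingers=4.2, squeeze=30)

```text
time: 2.88
tool_pos: [552.5, -317.3, 20.2]
tcp_rot: [-90.0, 31.8, -94.2]
ft_force: [-1.2, -1.2, 7.2]
finger_gap: 50.0
```

Run:
```python
from plan import *
print(cur()[2]['joint_pos'].round(1))
s=snap('wrist');c=s['image'][150:400,150:500];cv2.imwrite('pics/w2.png',cv2.resize(c,None,fx=2,fy=2))
```

```text
[-47.4  42.1  69.5  22.6  91.2 -47.3]
```

View pics/w2.png

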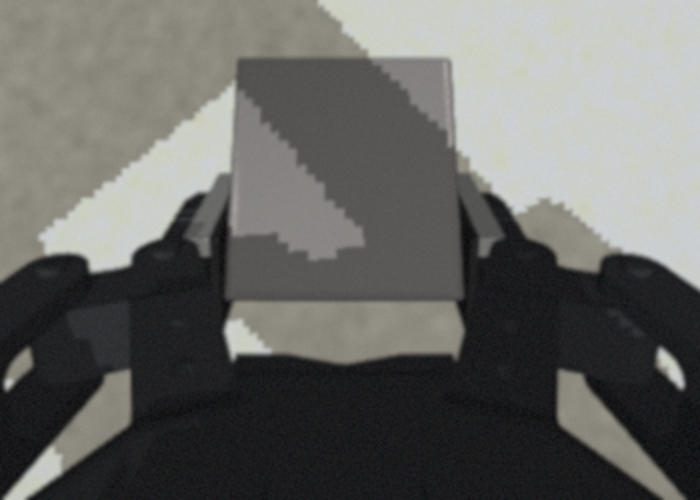

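The gap reads 50.0 mm and the cap sits squarely between the pads. I'll save the cap-in-tool pose, then lift.

```bash
cat > fin.py <<'E'
from plan import *
# cap pose in tool frame, fixed at grasp
p0=np.array([552.5,-317.3,20.2]);Rg=Ro.from_euler('xyz',[-90.0,31.8,-94.2],degrees=True)
j=Rg.apply([0,0,1]); c0=np.array([550.,-314,25]); c0-=j*(j@(c0-p0))   # centred between jaws
cx=np.cross(j,[0,0,1.]);cx*=np.sign(cx[1]);cx/=np.linalg.norm(cx); cz=np.array([0,0,1.])
capR=Ro.from_matrix(np.c_[cx,np.cross(cz,cx),cz])
rel_p=Rg.inv().apply(c0-p0); rel_R=Rg.inv()*capR
def cap():
    p,R,s=cur(); return p+R.apply(rel_p),R*rel_R
def place(C,yaw):  # cap centre C, mouth down
    Rf=Ro.from_euler('z',yaw,degrees=True)*Ro.from_rotvec(90*np.cross(cx,[0,0,-1.]),degrees=True)*Rg
    p,R,s=cur();T=np.array(C)-Rf.apply(rel_p);rv=(Rf*R.inv()).as_rotvec(degrees=True)
    print('shift cm',((T-p)/10).round(2),'rot',rv.round(2),np.linalg.norm(rv).round(1),'T',T.round(1),'t',Rf.apply([0,1,0]).round(2))
E
python3 -c "
from fin import *
print(rel_p,cap()[0],cap()[1].as_matrix().round(2),j)
for C in([540,-100,260],[534.5,295.2,140]):
  for yw in(0,45):place(C,yw)
"
```

```text
[-5.17089024e+00 -2.44168403e+00 -4.04186317e-14] [ 552.74935251 -314.18637244   25.01589505] [[ 0.07 -1.   -0.  ]
 [ 1.    0.07 -0.  ]
 [ 0.   -0.    1.  ]] [ 9.97314477e-01 -7.32381971e-02  2.77555756e-16]
shift cm [-1.29 21.25 24.29] rot [-8.979e+01  6.600e+00 -3.000e-02] 90.0 T [ 539.6 -104.8  263.1] t [-0.06 -0.85 -0.53]
shift cm [-0.94 21.37 24.29] rot [-87.3  -28.86  35.15] 98.4 T [ 543.1 -103.6  263.1] t [ 0.56 -0.64 -0.53]
shift cm [-1.84 60.77 12.29] rot [-8.979e+01  6.600e+00 -3.000e-02] 90.0 T [534.1 290.4 143.1] t [-0.06 -0.85 -0.53]
shift cm [-1.49 60.89 12.29] rot [-87.3  -28.86  35.15] 98.4 T [537.6 291.6 143.1] t [ 0.56 -0.64 -0.53]
```

Emit:
move_arm(motion="0 0 1 0 0 0; 0 0 3 0 0 0; 0 1 6 0 0 0; 0 3 10 0 0 0; 0 6 14 0 0 0; 0 9 18 0 0 0; 0 12 20 0 0 0; 0 15 20 0 0 0; 0 17 20 0 0 0; 0 17 20 0 0 0")

```text
time: 3.77
tool_pos: [552.1, -142.4, 220.9]
tcp_rot: [-89.9, 31.9, -93.9]
ft_force: [-0.3, -0.2, -0.4]
finger_gap: 49.4
```

```bash
python3 -c "
from fin import *
print(cap()[0],cur()[2]['joint_pos'].round(1))
for C in([540,-100,260],[534.5,295.2,140]):
  for yw in(0,45):place(C,yw)
"
```

```text
[ 552.29961387 -139.31489049  225.74035068] [-36.5  14.8  83.9  26.8  98.8 -32.5]
shift cm [-1.24  3.76  4.22] rot [-89.86   6.44  -0.24] 90.1 T [ 539.6 -104.8  263.1] t [-0.06 -0.85 -0.53]
shift cm [-0.9   3.88  4.22] rot [-87.28 -29.03  34.92] 98.4 T [ 543.1 -103.6  263.1] t [ 0.56 -0.64 -0.53]
shift cm [-1.79 43.28 -7.78] rot [-89.86   6.44  -0.24] 90.1 T [534.1 290.4 143.1] t [-0.06 -0.85 -0.53]
shift cm [-1.45 43.4  -7.78] rot [-87.28 -29.03  34.92] 98.4 T [537.6 291.6 143.1] t [ 0.56 -0.64 -0.53]
```

Emit:
move_arm(motion="-0.1 2.9 0.5 -5.8 -1.9 2.3; -0.2 5.8 1 -11.6 -3.9 4.7; -0.3 8.7 1.5 -17.5 -5.8 7; -0.4 11.6 2 -23.3 -7.7 9.3; -0.5 14.5 2 -29.1 -9.7 11.6; -0.6 17.4 2 -34.9 -11.6 14; -0.7 20.3 2 -40.7 -13.5 16.3; -0.8 23.2 2 -46.5 -15.5 18.6; -0.9 26 2 -52.4 -17.4 21; -1 28.9 2 -58.2 -19.4 23.3")

```text
time: 4.6
tool_pos: [542.2, 144.3, 240.7]
tcp_rot: [-80.1, -28.6, -68.1]
ft_force: [0.5, -1.3, -0.6]
finger_gap: 49.6
```

```bash
python3 -c "
from fin import *
print(cap()[0],cur()[2]['joint_pos'].round(1))
for yw in(0,30,45):place([534.5,295.2,160],yw)
"
```

```text
[539.73343207 149.42786209 240.37351979] [ 27.9  -6.1 103.1 -30.   76.9   8.9]
shift cm [-0.81 14.61 -7.76] rot [-30.73   2.69 -32.32] 44.7 T [534.1 290.4 163.1] t [-0.06 -0.85 -0.53]
shift cm [-0.57 14.66 -7.76] rot [-29.97  -5.29  -3.04] 30.6 T [536.6 290.9 163.1] t [ 0.37 -0.77 -0.53]
shift cm [-0.46 14.73 -7.76] rot [-29.07  -9.17  11.61] 32.6 T [537.6 291.6 163.1] t [ 0.56 -0.64 -0.53]
```

Emit:
move_arm(motion="-0.1 2.9 -0.5 -5.8 -1.8 2.3; -0.2 5.8 -1.5 -11.6 -3.7 4.6; -0.3 8.7 -3 -17.4 -5.5 6.9; -0.4 11.6 -5 -23.3 -7.3 9.3; -0.5 14.7 -7 -29.1 -9.2 11.6; -0.5 14.7 -7.8 -29.1 -9.2 11.6; -0.5 14.7 -7.8 -29.1 -9.2 11.6; -0.5 14.7 -7.8 -29.1 -9.2 11.6; -0.5 14.7 -7.8 -29.1 -9.2 11.6")

```text
time: 5.35
tool_pos: [538.3, 289.6, 163.9]
tcp_rot: [-89.6, -57.9, -49.9]
ft_force: [0.7, 0.8, 1.1]
finger_gap: 49.4
```

Run:
```python
from fin import *
print(cap()[0],cap()[1].as_matrix().round(3),cur()[2]['joint_pos'].round(1))
for z in(90,39):place([534.5,295.2,z],45)
c,R=cap()
L=np.array([[27*a,25*b,25*d] for a in(1,-1) for b,d in((1,1),(1,-1),(-1,-1),(-1,1))])
P=R.apply(L)+c; out=[]
for n,(u,v) in(('top',(200,240)),('scene',(450,220))):
    s=snap(n);im=cv2.resize(s['image'],None,fx=5,fy=5,interpolation=cv2.INTER_CUBIC)
    for k,col in((0,(0,0,255)),(4,(0,255,0))): cv2.polylines(im,[((proj(s,P[k:k+4])+.5)*5).astype(int)],True,col,1)
    out.append(im[(v-60)*5:(v+60)*5,(u-40)*5:(u+40)*5])
cv2.imwrite('pics/p1.png',cv2.convertScaleAbs(np.hstack(out),alpha=1.4))
```

```text
[535.17019604 293.28583302 160.85853441] [[-0.001 -0.762 -0.648]
 [ 0.007 -0.648  0.761]
 [-1.    -0.004  0.006]] [ 52.5  24.1  91.8 -56.2  85.8  28.3]
shift cm [-0.06  0.2  -7.08] rot [-0.37 -0.05  0.4 ] 0.5 T [537.6 291.6  93.1] t [ 0.56 -0.64 -0.53]
shift cm [ -0.06   0.2  -12.18] rot [-0.37 -0.05  0.4 ] 0.5 T [537.6 291.6  42.1] t [ 0.56 -0.64 -0.53]
```

View pics/p1.png

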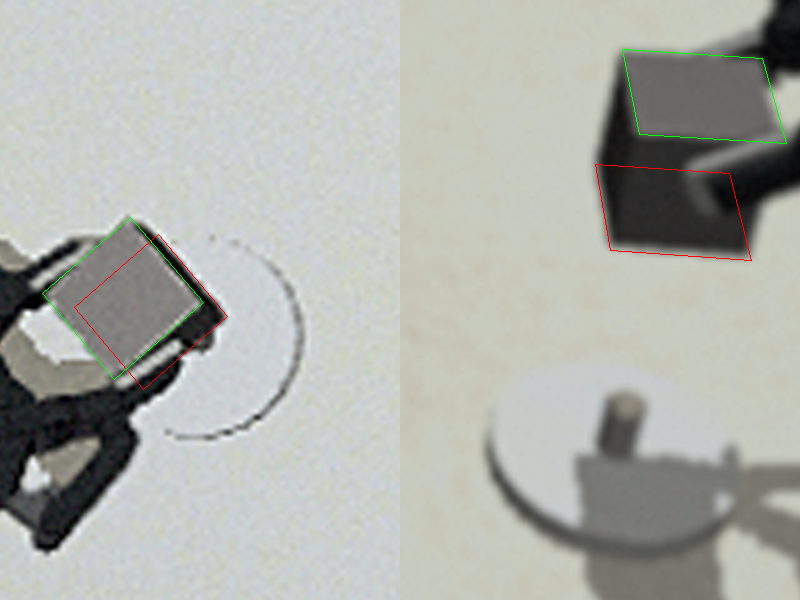

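Both views match the model within about 1 px, with the cap upright and its mouth down. I'll lower it over the post.

Emit:
move_arm(motion="0 0.2 -2 -0.4 0 0.4; -0.1 0.2 -4 -0.4 0 0.4; -0.1 0.2 -6 -0.4 0 0.4; -0.1 0.2 -8 -0.4 0 0.4; -0.1 0.2 -9.5 -0.4 0 0.4; -0.1 0.2 -10.5 -0.4 0 0.4; -0.1 0.2 -11 -0.4 0 0.4; -0.1 0.2 -11 -0.4 0 0.4; -0.1 0.2 -11 -0.4 0 0.4; -0.1 0.2 -11 -0.4 0 0.4")

```text
time: 6.28
tool_pos: [536.5, 292.3, 52.1]
tcp_rot: [-90.4, -58.2, -48.7]
ft_force: [-0.3, -0.1, -0.1]
finger_gap: 50.1
```

Run:
```python
from fin import *
print(cap()[0],cap()[1].as_matrix()[:,0].round(3));place([534.5,295.2,39],45)
```

```text
[533.31795066 295.94920913  48.98516809] [-0.003 -0.003 -1.   ]
shift cm [ 0.12 -0.08 -1.  ] rot [ 0.17 -0.16 -0.11] 0.3 T [537.6 291.6  42.1] t [ 0.56 -0.64 -0.53]
```

Emit:
move_arm(motion="0 0 -0.2 0 0 0; 0 0 -0.4 0 0 0; 0 0 -0.5 0 0 0; 0 0 -0.6 0 0 0; 0 0 -0.7 0 0 0;0 0 -0.7 0 0 0;0 0 -0.7 0 0 0")

```text
time: 6.87
tool_pos: [535.6, 291.6, 43.1]
tcp_rot: [-90.8, -58.2, -48.4]
ft_force: [0.5, 0.9, -1.1]
finger_gap: 49.4
```

Emit:
move_arm(motion="0 0 -0.05 0 0 0; 0 0 -0.1 0 0 0; 0 0 -0.15 0 0 0; 0 0 -0.2 0 0 0;0 0 -0.2 0 0 0;0 0 -0.2 0 0 0")

```text
time: 7.37
tool_pos: [535.9, 291.8, 42.1]
tcp_rot: [-90.7, -58.3, -48.5]
ft_force: [-2.0, -0.8, 5.6]
finger_gap: 49.5
```

Emit:
move_arm(motion="0 0 -0.05 0 0 0; 0 0 -0.1 0 0 0;0 0 -0.1 0 0 0;0 0 -0.1 0 0 0")

```text
time: 7.7
tool_pos: [536.2, 291.9, 42.1]
tcp_rot: [-90.6, -58.3, -48.6]
ft_force: [-2.9, -2.0, 10.2]
finger_gap: 49.5
```

Run:
```python
from fin import *
print(cap()[0],cap()[1].as_matrix()[:,0].round(3));place([534.5,295.2,39],45)
c,R=cap()
L=np.array([[27*a,25*b,25*d] for a in(1,-1) for b,d in((1,1),(1,-1),(-1,-1),(-1,1))])
P=R.apply(L)+c
s=snap('scene');im=s['image'][205:285,400:500]
cv2.imwrite('pics/p2.png',cv2.convertScaleAbs(cv2.resize(im,None,fx=7,fy=7,interpolation=cv2.INTER_CUBIC),alpha=1.4))
```

```text
[533.05821994 295.51765159  38.97272051] [-0.002 -0.005 -1.   ]
shift cm [ 0.14 -0.03  0.  ] rot [ 0.31 -0.13 -0.09] 0.3 T [537.6 291.6  42.1] t [ 0.56 -0.64 -0.53]
```

View pics/p2.png

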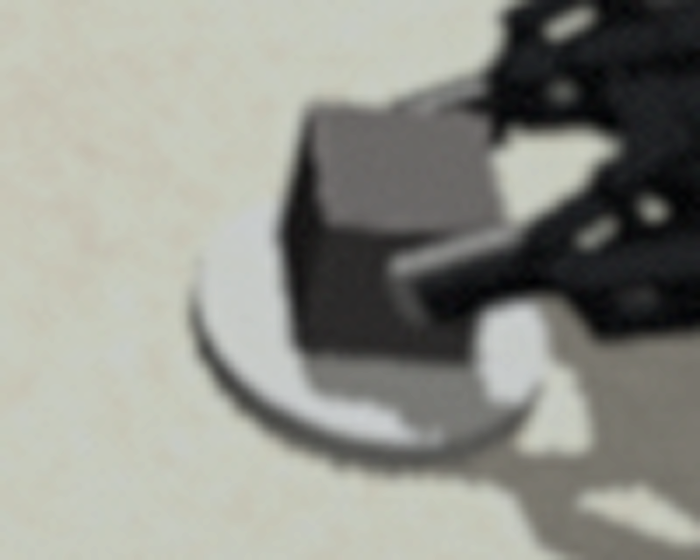

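The cap is seated: its computed centre is 39.0 mm, vertical force rose to 10 N, and height stopped dropping. I'll release.

Emit:
move_arm(motion="0 0 0.05 0 0 0;0 0 0.05 0 0 0;0 0 0.05 0 0 0;0 0 0.05 0 0 0;0 0 0.05 0 0 0;0 0 0.05 0 0 0;0 0 0.05 0 0 0;0 0 0.05 0 0 0;0 0 0.05 0 0 0;0 0 0.05 0 0 0", fingers=8)

```text
time: 8.58
tool_pos: [535.7, 291.7, 40.8]
tcp_rot: [-90.7, -58.2, -48.4]
ft_force: [-1.0, -0.2, -0.4]
finger_gap: 80.0
```

Emit:
move_arm(motion="-0.5 0.6 0.6 0 0 0; -1.5 1.7 1.5 0 0 0; -3 3.3 3 0 0 0; -4.5 5 5 0 0 0; -6 6.5 8 0 0 0; -7 7.5 11 0 0 0; -8 8.5 14 0 0 0; -8 8.5 16 0 0 0; -8 8.5 16 0 0 0; -8 8.5 16 0 0 0")

```text
time: 9.42
tool_pos: [455.5, 378.1, 202.8]
tcp_rot: [-90.3, -58.1, -48.7]
ft_force: [0.2, 0.1, -0.5]
finger_gap: 79.9
```

Run:
```python
from fin import *
out=[]
for n,(u,v) in(('top',(230,210)),('scene',(400,250))):
    s=snap(n);im=s['image'][v-60:v+60,u-80:u+80]
    out.append(cv2.convertScaleAbs(cv2.resize(im,None,fx=5,fy=5,interpolation=cv2.INTER_CUBIC)[:,:],alpha=1.4)[:600])
    a=45+86-90
    if 1:
        L=np.array([[534.5+35.36*np.cos(np.radians(q)),295.2+35.36*np.sin(np.radians(q)),66] for q in (86,176,266,356)]);print(n,proj(s,L).round(1))
cv2.imwrite('pics/f1.png',cv2.resize(np.vstack(out),(400,600)))
```

```text
top [[181.2 244.5]
 [194.5 259.9]
 [210.2 245.9]
 [196.8 230.6]]
scene [[472.7 238.5]
 [468.6 220.6]
 [443.2 218.8]
 [446.  236.5]]
```

View pics/f1.png

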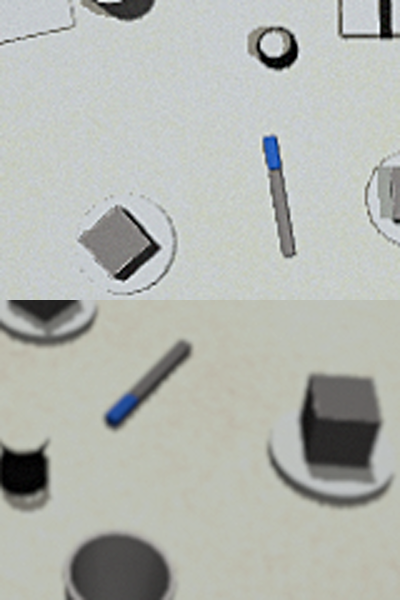

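The cap sits level and centred on the base: its top-face corners are within about 1.5 px of those predicted for 66 mm height. The loupe is still upright in its place and the arm is clear.

```bash
python3 -c "
from bench import r
print(r.hand_in())"
```

```text
the job is handed in; nothing more can be done
None
```

The grey cap is now on the bare sensor, mouth down and resting on its base. I gripped it by two sides near the closed end, lifted it, turned it 90°, lowered it over the post and let go. The job was handed in at about 9.5 s of the 38 s allowed; `r.hand_in()` gives no verdict.

- **Seating:** as the cap touched down, its height stopped dropping with its centre at 39.0 mm, where 39 mm is correct. The vertical force rose to about 10 N.
- **Position:** after release, the cap's top corners matched the predicted seated position within about 1.5 px in both cameras.
- **Surroundings:** the loupe was still standing where it was, and the arm was well clear with no contact force.
- **Disagreements:** before the grasp, the two cameras differed by about 4–5 mm on where the cap lay, though the wrist picture agreed with the position I used. The arm also gripped about 8 mm higher on the cap than planned; the hold still read 50 mm, the cap's width, and it did no harm.

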